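# Pack a sake set for hire

## Robot

A 6-joint arm with a two-finger parallel gripper is mounted at the origin on the work surface. World frame = base frame: x ahead of the robot, y to its left, z up, the work surface at z = 0. Lengths are in mm, angles in rad, forces in N, time in s.
With the tool pointing down it reaches from about 300 to 775 mm from the base axis. Payload 14.6 kg.
Tool frame: the origin (TCP) lies at the very end of the fingers, on their centre line; the grasp point (between the pads) lies 19 mm behind it (grip_point_offset is the distance from the TCP to the grasp point, in mm); z points along the fingers, y is the line along which they close (so a half turn about z gives the same grasp; the last joint's range is limited). The gripper opens to 94 mm and grips with 3 to 60 N. Pads are 16 mm wide; open, the fingers measure 119 mm over their backs; the gripper's body (75 mm by 177 mm) begins 78 mm behind the grasp point.
Start: joints at [1.085, 0.3, 1.521, -0, 1.321, -0.067], TCP at [223.662, 502.459, 205.446] pointing down, gripper open.
Joint ranges: [-3.03, 3.03], [-0.79, 2.21], [0.23, 2.52], [-1.04, 4.18], [0, 3.07], [-2.55, 2.55]. Speed limits (rad/s): [2.22, 2.22, 2.57, 3.14, 3.14, 3.14].

## Interface

Orientations are given as [roll, pitch, yaw] about the fixed x, y, z axes, in that order (R = Rz(yaw) Ry(pitch) Rx(roll)).
In Python, from cell import read_state, camera, camera_info, sign_off, grip_point_offset gives the robot as it stands.
- The arm moves only by the shell command python3 -m handwheel 'ROWS' [FORCE]. ROWS is text: rows parted by semicolons, each of 5 numbers parted by spaces: the shift along the world's x, y, z in units of 40 mm (1.0 is 40 mm), then the turn about the world's z in units of 5 degrees (1.0 is 5 degrees), then the closure, from 0 (fully open) to 1 (shut). In form: dx dy dz yaw gripper; .... A call has 1 to 12 rows; each row shifts and turns the commanded pose from where the row before left it; what a row does not reach is not made up. A row lasts 1/12 s, in which the tool goes at most 41.7 mm and 7.16 degrees, less where a joint would pass 70% of its speed; a pose out of reach is approached as far as the arm can. A call is refused whole if a number of a shift passes 1 or a number of a turn 1, either way. A call with a gripper value outside its range is refused whole. The fingers move at their own pace and stop on an object; FORCE is the grip in N (left out, the last holds). Time passes only in rows, so rows that do not move let the fingers close. It gives the time, the measured TCP pose, the force, the opening and the grip force at its end, in the units of the state.
- read_state(): the state, without advancing time (a new reading comes with each control period).
- camera(name): name is "scene" or "side" or "wrist"; returns (picture, depth): 480x640x3 uint8, red, green, blue; 480x640 float32, mm along the optical axis (not along the pixel's ray), 0 where there is no reading.
- camera_info(name): a dict with "intrinsics" (3x3 intrinsics, pixels), "world_from_camera" (4x4, takes a point from camera to world coordinates). Camera axes: x right, y down, z forward; pixel columns grow to the right and rows downward; lengths in mm; the calibration is good to about 2 mm. A picture is of the moment at which its call begins: read the wrist's pose just before it. camera_info takes no time and is no camera call; for the wrist camera it gives the pose at the moment of the call.
- sign_off(): hands the job in; it is judged then, once.
The state is a dict: "clock": time; "joints": joint angles; "qd": joint speeds; "effort": joint torques, N m; "eef_pos": TCP position; "eef_rot": TCP orientation; "wrist_force": force on the tool from outside, world axes, zero at the start; "moment": the same for the moment, N m; "finger_gap": finger opening in mm; "finger_force": force on a finger pad.
Only numpy, scipy, OpenCV 4.12 (cv2) and the standard library are available. Lean on these libraries where they do the work, as an engineer would, in place of code of your own. Each camera call takes 0.05 s, during which the arm holds its last target. There are 200 camera calls.

## Task

Make up a sake set in the shallow wooden crate: first lift the top tray straight off the nested pair and set it flat in the crate, then seat every porcelain flask standing upright in its own dimple of that tray, and stand the top two cups of the nested pile upright in the tray's two cup recesses. The porcelain is fragile, so set it down gently without dropping or pressing it; the lower tray, the lowest cup and the green bottle stay where they are.

Things in the scene. Friction and masses are not known exactly. Their poses are not given: they have to be found in the camera images.
- tray_ridge (a point): top one of two nested grey trays: middle of its gripping ridge, 63 mm above the tray's underside, over the centre of mass. The ridge is 14 mm thick (x), 80 mm long (y) and rises 22 mm above the deck; z up. Tray 190 x 206 mm (x, y), 350 g, the same after a half turn. Its skirt reaches 12 mm down round the lower tray's deck with 2 mm play
- tray: the same top tray, deck 52 mm above its underside; origin at the centre of its underside, axes as for the ridge point
- tray_low_mid (a point): the identical lower tray, standing on the table; the point is the middle of its ridge. It stays where it is
- crate_floor (a point): shallow fixed wooden crate on the table, 220 x 236 mm outside (x, y), 26 mm high, inside 210 x 226 mm; the point is the centre of its inner floor, 5 mm above the table; axes along its sides. The tray fits in with its long side along the crate's long side, 10 mm play each side
- flask1_mid (a point): one of 2 to 4 alike white porcelain flasks, 140 g: belly 62 mm across (widest 32 mm up), thick heavy flat foot 38 mm across, straight neck 26 mm across from 62 mm up to the top at 98 mm, to be gripped there. Point: on its axis half-way up, 49 mm above its foot; z up. Seated in a dimple its foot is about 11 mm below the tray's deck; if tipped it rights itself. None if absent
- flask2_mid (a point): one of 2 to 4 alike white porcelain flasks, 140 g: belly 62 mm across (widest 32 mm up), thick heavy flat foot 38 mm across, straight neck 26 mm across from 62 mm up to the top at 98 mm, to be gripped there. Point: on its axis half-way up, 49 mm above its foot; z up. Seated in a dimple its foot is about 11 mm below the tray's deck; if tipped it rights itself. None if absent
- flask3_mid (a point): one of 2 to 4 alike white porcelain flasks, 140 g: belly 62 mm across (widest 32 mm up), thick heavy flat foot 38 mm across, straight neck 26 mm across from 62 mm up to the top at 98 mm, to be gripped there. Point: on its axis half-way up, 49 mm above its foot; z up. Seated in a dimple its foot is about 11 mm below the tray's deck; if tipped it rights itself. None if absent
- flask4_mid (a point): one of 2 to 4 alike white porcelain flasks, 140 g: belly 62 mm across (widest 32 mm up), thick heavy flat foot 38 mm across, straight neck 26 mm across from 62 mm up to the top at 98 mm, to be gripped there. Point: on its axis half-way up, 49 mm above its foot; z up. Seated in a dimple its foot is about 11 mm below the tray's deck; if tipped it rights itself. None if absent
- flask1: the same flask1, origin under its foot
- flask2: the same flask2, origin under its foot
- flask3: the same flask3, origin under its foot
- flask4: the same flask4, origin under its foot
- cup_top_mid (a point): white porcelain cup, 120 g, 50 mm high, foot 30 mm across, outside 52 mm across over the straight top 16 mm, tapering below; wall 3 mm. The point is on its axis half-way up (25 mm above its foot), z up. Top of a pile of three nested cups standing on the table: each cup stands 26 mm higher than the one in which it nests, and goes 24 mm into it with about 2 mm play
- cup_mid_mid (a point): white porcelain cup, 120 g, 50 mm high, foot 30 mm across, outside 52 mm across over the straight top 16 mm, tapering below; wall 3 mm. The point is on its axis half-way up (25 mm above its foot), z up. The middle one of the pile
- cup_low_mid (a point): white porcelain cup, 120 g, 50 mm high, foot 30 mm across, outside 52 mm across over the straight top 16 mm, tapering below; wall 3 mm. The point is on its axis half-way up (25 mm above its foot), z up. The lowest of the pile; it stays where it is
- cup_mid: the same cup, origin under its foot
- cup_top: the same cup, origin under its foot
- pocket1 (a point): centre of a round dimple for a flask in the tray's deck, 43 mm across at the mouth, 12 mm deep; the point lies level with the deck (52 mm above the tray's underside), z up. Tray frame: x -57, y -64 mm
- pocket2 (a point): centre of a round dimple for a flask in the tray's deck, 43 mm across at the mouth, 12 mm deep; the point lies level with the deck (52 mm above the tray's underside), z up. Tray frame: x -57, y 64 mm
- pocket3 (a point): centre of a round dimple for a flask in the tray's deck, 43 mm across at the mouth, 12 mm deep; the point lies level with the deck (52 mm above the tray's underside), z up. Tray frame: x 57, y -64 mm
- pocket4 (a point): centre of a round dimple for a flask in the tray's deck, 43 mm across at the mouth, 12 mm deep; the point lies level with the deck (52 mm above the tray's underside), z up. Tray frame: x 57, y 64 mm
- cupspot1 (a point): centre of the floor of a round recess for a cup's foot in the tray, 41 mm across, 12 mm deep (floor 40 mm above the tray's underside), z up. Tray frame: x -57, y 0 mm
- cupspot2 (a point): centre of the floor of a round recess for a cup's foot in the tray, 41 mm across, 12 mm deep (floor 40 mm above the tray's underside), z up. Tray frame: x 57, y 0 mm
- soap: green glass bottle, 64 mm across and 190 mm high, 400 g, near the cups; to be left standing where it is

How it is judged (in metres and radians):
On the way:
1. the tray lies flat in the crate (horizontal distance between tray_ridge and crate_floor below 0.025 m and z of tray_ridge in the frame of crate_floor between 0.058 and 0.067 m and angle between tray_ridge's own z axis and vertical below 0.05 rad and linear speed of tray below 0.03 m/s), for 0.3 s.
At the end, for the whole second after the job is handed in: Tray level on the crate floor, centre within 25 mm; each flask upright (0.15 rad) in a dimple within 7 mm; the two upper cups upright (0.12 rad) on the recess floors within 10 mm; all at rest; lower tray and lowest cup within 30 mm of their start, that cup upright (all of step 1 and ((horizontal distance between flask1_mid and pocket1 below 0.007 m and z of flask1_mid in the frame of pocket1 between 0.03 and 0.044 m) or (horizontal distance between flask1_mid and pocket2 below 0.007 m and z of flask1_mid in the frame of pocket2 between 0.03 and 0.044 m) or (horizontal distance between flask1_mid and pocket3 below 0.007 m and z of flask1_mid in the frame of pocket3 between 0.03 and 0.044 m) or (horizontal distance between flask1_mid and pocket4 below 0.007 m and z of flask1_mid in the frame of pocket4 between 0.03 and 0.044 m)) and angle between each of flask1_mid, flask2_mid, flask3_mid, flask4_mid, cup_low_mid's own z axis and vertical below 0.15 rad and linear speed of each of flask1, flask2, flask3, flask4, cup_mid, cup_top below 0.03 m/s and ((horizontal distance between flask2_mid and pocket1 below 0.007 m and z of flask2_mid in the frame of pocket1 between 0.03 and 0.044 m) or (horizontal distance between flask2_mid and pocket2 below 0.007 m and z of flask2_mid in the frame of pocket2 between 0.03 and 0.044 m) or (horizontal distance between flask2_mid and pocket3 below 0.007 m and z of flask2_mid in the frame of pocket3 between 0.03 and 0.044 m) or (horizontal distance between flask2_mid and pocket4 below 0.007 m and z of flask2_mid in the frame of pocket4 between 0.03 and 0.044 m)) and ((horizontal distance between flask3_mid and pocket1 below 0.007 m and z of flask3_mid in the frame of pocket1 between 0.03 and 0.044 m) or (horizontal distance between flask3_mid and pocket2 below 0.007 m and z of flask3_mid in the frame of pocket2 between 0.03 and 0.044 m) or (horizontal distance between flask3_mid and pocket3 below 0.007 m and z of flask3_mid in the frame of pocket3 between 0.03 and 0.044 m) or (horizontal distance between flask3_mid and pocket4 below 0.007 m and z of flask3_mid in the frame of pocket4 between 0.03 and 0.044 m)) and ((horizontal distance between flask4_mid and pocket1 below 0.007 m and z of flask4_mid in the frame of pocket1 between 0.03 and 0.044 m) or (horizontal distance between flask4_mid and pocket2 below 0.007 m and z of flask4_mid in the frame of pocket2 between 0.03 and 0.044 m) or (horizontal distance between flask4_mid and pocket3 below 0.007 m and z of flask4_mid in the frame of pocket3 between 0.03 and 0.044 m) or (horizontal distance between flask4_mid and pocket4 below 0.007 m and z of flask4_mid in the frame of pocket4 between 0.03 and 0.044 m)) and ((horizontal distance between cup_mid_mid and cupspot1 below 0.01 m and z of cup_mid_mid in the frame of cupspot1 between 0.021 and 0.03 m) or (horizontal distance between cup_mid_mid and cupspot2 below 0.01 m and z of cup_mid_mid in the frame of cupspot2 between 0.021 and 0.03 m)) and angle between each of cup_mid_mid, cup_top_mid's own z axis and vertical below 0.12 rad and ((horizontal distance between cup_top_mid and cupspot1 below 0.01 m and z of cup_top_mid in the frame of cupspot1 between 0.021 and 0.03 m) or (horizontal distance between cup_top_mid and cupspot2 below 0.01 m and z of cup_top_mid in the frame of cupspot2 between 0.021 and 0.03 m)) and distance of each of tray_low_mid, cup_low_mid from where it was at the start of the episode below 0.03 m); the robot touches nothing.
It fails at once if porcelain pressed on the tray by the robot with more than 30 N ((contact force between flask1 and tray above 30 N and distance between the grasp point and flask1_mid below 0.1 m) or (contact force between flask2 and tray above 30 N and distance between the grasp point and flask2_mid below 0.1 m) or (contact force between flask3 and tray above 30 N and distance between the grasp point and flask3_mid below 0.1 m) or (contact force between flask4 and tray above 30 N and distance between the grasp point and flask4_mid below 0.1 m) or (contact force between cup_mid and tray above 30 N and distance between the grasp point and cup_mid_mid below 0.1 m) or (contact force between cup_top and tray above 30 N and distance between the grasp point and cup_top_mid below 0.1 m)).
It fails at once if porcelain dropped (let go and falling faster than 0.4 m/s: about 8 mm) ((contact force between flask1 and the fingers below 0.1 N and linear speed of flask1 above 0.4 m/s and distance between the grasp point and flask1_mid below 0.1 m) or (contact force between flask2 and the fingers below 0.1 N and linear speed of flask2 above 0.4 m/s and distance between the grasp point and flask2_mid below 0.1 m) or (contact force between flask3 and the fingers below 0.1 N and linear speed of flask3 above 0.4 m/s and distance between the grasp point and flask3_mid below 0.1 m) or (contact force between flask4 and the fingers below 0.1 N and linear speed of flask4 above 0.4 m/s and distance between the grasp point and flask4_mid below 0.1 m) or (contact force between cup_mid and the fingers below 0.1 N and linear speed of cup_mid above 0.4 m/s and distance between the grasp point and cup_mid_mid below 0.1 m) or (contact force between cup_top and the fingers below 0.1 N and linear speed of cup_top above 0.4 m/s and distance between the grasp point and cup_top_mid below 0.1 m)).
It fails at once if the green bottle moved more than 50 mm (distance of soap from where it was at the start of the episode above 0.05 m).
Of flask1, flask2, flask3, flask4 only 2 to 4 are there at a start; the rules pass over those that are not, and their reading is None.
At some moment in a run one of flask1, flask2, flask3, flask4 may be knocked a few centimetres aside while the robot is not near it.
It also fails if it takes over 210 s, if anything falls off the work surface, if the arm or the gripper's body presses on something with over 40 N, if the wrist force passes 120 N, or if a joint passes its speed limit or range.

## Working session

There is one attempt and no reset: what is moved stays moved. The work goes in short steps, Python scripts to look and compute and a shell command to move; the robot and the scene stay as the last step left them, time stands still between calls to the robot, and variables do not carry over. Pictures are saved under pics/ and viewed, at most 14 in all, crops included, and the job is handed in when it is done.

```bash
ls; mkdir -p pics
cat > h.py <<'E'
import numpy as np, cv2
from cell import *
def snap(n,f):
    i=camera_info(n); p,d=camera(n); cv2.imwrite(f'pics/{f}.png',p[:,:,::-1]); np.savez(f'pics/{f}.npz',p=p,d=d,K=i['intrinsics'],T=i['world_from_camera']); return p,d,np.array(i['intrinsics']),np.array(i['world_from_camera'])
def load(f):
    z=np.load(f'pics/{f}.npz'); return z['p'],z['d'],z['K'],z['T']
def cloud(d,K,T):
    v,u=np.mgrid[:d.shape[0],:d.shape[1]]; c=np.stack([(u-K[0,2])/K[0,0]*d,(v-K[1,2])/K[1,1]*d,d],-1)
    w=c@T[:3,:3].T+T[:3,3]; w[d<=0]=np.nan; return w
E
python3 - <<'E'
from h import *
for n in ['scene','side','wrist']:
    p,d,K,T=snap(n,n+'0'); print(n,K[0,0],T.round(3).tolist())
s=read_state(); print(s)
E
```

```text
pics
scene 468.78240855363305 [[0.247, 0.83, -0.5, 1142.995], [0.969, -0.216, 0.12, -111.561], [-0.008, -0.514, -0.858, 1130.061], [0.0, 0.0, 0.0, 1.0]]
side 519.9575002924827 [[-0.95, -0.185, 0.253, 246.499], [-0.312, 0.495, -0.811, 1015.117], [0.025, -0.849, -0.528, 710.851], [0.0, 0.0, 0.0, 1.0]]
wrist 335.231898150359 [[0.406, 0.882, 0.241, 153.806], [0.914, -0.391, -0.108, 533.919], [-0.001, 0.264, -0.965, 384.732], [0.0, 0.0, 0.0, 1.0]]
{'clock': 0.15, 'joints': array([ 1.08540646e+00,  3.00342649e-01,  1.52143825e+00, -1.73165528e-05,
        1.32066322e+00, -6.66174186e-02]), 'qd': array([ 0.00077482, -0.00116857, -0.00254028, -0.00047449,  0.00116558,
        0.00070019]), 'effort': array([ 3.26456520e-04, -5.31964123e+01, -3.52816522e+01,  7.08180363e-02,
        2.35828041e-02, -3.98238421e-05]), 'eef_pos': array([223.57770104, 502.29723562, 205.01720668]), 'eef_rot': array([-3.14074197e+00, -3.99432836e-05,  2.72282448e+00]), 'wrist_force': array([ 0.61982362,  0.36830858, -0.09946519]), 'moment': array([-0.00780269, -0.01066356,  0.00314966]), 'finger_force': 0.0, 'finger_gap': 94.52226174617739}
```

View pics/scene0.png

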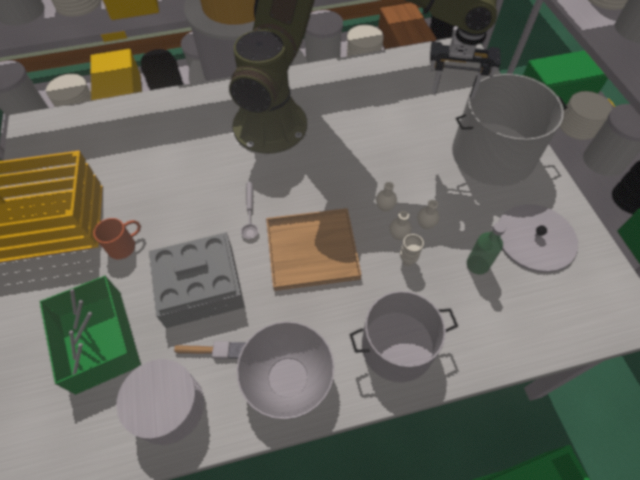

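View pics/side0.png

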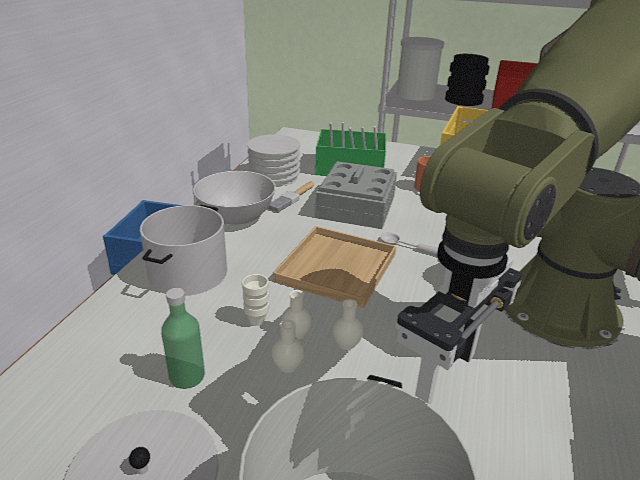

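Scene view: three flasks at (387,195), (402,226), (430,215), cups (412,248), bottle (485,252), crate (313,248), tray pair with ridge at (192,271). In the side view the flasks are at (296,315), (288,348), (348,325).

Run:
```python
from h import *
for n in ['scene0','side0']:
    p,d,K,T=load(n); w=cloud(d,K,T); X,Y,Z=w[...,0],w[...,1],w[...,2]
    hsv=cv2.cvtColor(p,cv2.COLOR_RGB2HSV)
    def box(m,nm):
        a=w[m][:,:2].astype(np.float32); r=cv2.minAreaRect(a); print(n,nm,len(a),np.round(r[0]),np.round(r[1]),round(r[2],1),'z',np.percentile(w[m][:,2],[2,50,98]).round(1))
    v,u=np.mgrid[:480,:640]
    reg=(lambda a,b,c,e:(u>=a)&(u<=b)&(v>=c)&(v<=e))
    tr,cr=(reg(135,255,220,330),reg(255,370,200,295)) if n=='scene0' else (reg(310,400,155,228),reg(265,405,222,310))
    zt=np.nanpercentile(Z[tr],[50,90,99]); print('tray z',zt)
    # deck level
    h=np.histogram(Z[tr],np.arange(0,180,3)); k=np.argsort(h[0])[-4:]; print([(h[1][i],h[0][i]) for i in k])
    zd=np.nanmax(Z[tr]);print('max',zd)
    box(tr&(Z>zd-14),'ridge'); box(tr&(Z>zd-30)&(Z<zd-14),'deck')
    m=cr&(hsv[...,1]>70)&(hsv[...,0]<25); box(m&(Z<35)&(Z>0),'crate'); box(m&(Z>20)&(Z<30),'craterim'); box(m&(Z<9)&(Z>2),'floor')
    # tall things among flasks
    f=reg(370,510,170,275) if n=='scene0' else reg(150,370,260,390)
    m=(f&(Z>30)&(Z<215)).astype(np.uint8); N,L,S,C=cv2.connectedComponentsWithStats(m)
    for i in range(1,N):
        if S[i,4]<30: continue
        q=L==i; zt=np.nanmax(Z[q]); t=q&(Z>zt-12)
        print(n,'obj',C[i].round(),S[i,4],'top',zt.round(1),'ctr top',((np.nanmin(X[t])+np.nanmax(X[t]))/2).round(1),((np.nanmin(Y[t])+np.nanmax(Y[t]))/2).round(1),'mean',np.nanmean(w[t],0).round(1))
```

```text
tray z [  8.96326403  92.37876699 111.32835769]
[(np.int64(87), np.int64(747)), (np.int64(78), np.int64(974)), (np.int64(90), np.int64(1742)), (np.int64(0), np.int64(2365))]
max 118.36317607211288
scene0 ridge 210 [ 534. -293.] [17. 80.] 2.9 z [104.7 112.1 117. ]
scene0 deck 3087 [ 533. -293.] [176. 189.] 1.5 z [88.6 91.7 96.9]
scene0 crate 5984 [501.  23.] [235. 223.] 83.6 z [ 0.6  5.2 26.7]
scene0 craterim 542 [501.  23.] [236. 223.] 83.5 z [20.2 24.6 29. ]
scene0 floor 4362 [501.  23.] [227. 220.] 83.7 z [2.2 4.9 8.5]
scene0 obj [495. 174.] 277 top 75.4 ctr top 418.0 612.2 mean [420.9 614.   68.9]
scene0 obj [387. 196.] 397 top 100.8 ctr top 409.2 265.9 mean [409.6 266.1  96.1]
scene0 obj [429. 214.] 423 top 101.0 ctr top 498.6 360.2 mean [498.6 360.   96.1]
scene0 obj [407. 238.] 955 top 105.1 ctr top 563.1 265.9 mean [573.4 267.3  98.9]
scene0 obj [488. 248.] 1055 top 195.0 ctr top 658.2 447.7 mean [660.1 446.5 189.1]
tray z [ 56.23530513  92.80007986 110.45265733]
[(np.int64(78), np.int64(351)), (np.int64(93), np.int64(470)), (np.int64(90), np.int64(801)), (np.int64(0), np.int64(1013))]
max 117.83726257358808
side0 ridge 90 [ 529. -294.] [15. 84.] 2.5 z [105.3 113.5 117. ]
side0 deck 1452 [ 530. -296.] [174. 198.] 2.2 z [88.4 92.4 96.3]
side0 crate 6082 [506.  19.] [245. 238.] 83.6 z [ 2.6  6.3 26.9]
side0 craterim 875 [498.  20.] [245. 222.] 83.7 z [20.1 24.7 28.5]
side0 floor 4255 [506.  21.] [241. 236.] 83.9 z [2.8 5.5 8.4]
side0 obj [185. 270.] 1576 top 116.3 ctr top 808.8 275.6 mean [804.1 280.  111.8]
side0 obj [256. 295.] 1036 top 106.3 ctr top 599.1 265.2 mean [598.9 265.4  99.3]
side0 obj [182. 337.] 2649 top 192.0 ctr top 656.5 445.9 mean [654.4 448.8 188.1]
side0 obj [292. 331.] 1745 top 101.4 ctr top 502.8 313.9 mean [502.1 318.5  96.1]
side0 obj [348. 323.] 895 top 100.5 ctr top 407.2 264.0 mean [407.  264.7  95.5]
side0 obj [339. 385.] 786 top 202.0 ctr top 358.4 555.2 mean [356.1 549.6 196.7]
```

```bash
python3 -m handwheel '.32 -.83 0 -.53 0;.32 -.83 0 -.53 0;.32 -.83 0 -.53 0;.32 -.83 0 -.53 0;.32 -.83 0 -.53 0;.32 -.83 0 -.53 0;.32 -.83 0 -.53 0;.32 -.83 0 -.53 0;.32 -.83 0 -.53 0;.32 -.83 0 -.53 0;.32 -.83 0 -.53 0;.32 -.83 0 -.53 0' && python3 -m handwheel '.32 -.83 0 -.53 0;.32 -.83 0 -.53 0;.32 -.83 0 -.53 0;.32 -.83 0 -.53 0;.32 -.83 0 -.53 0;.32 -.83 0 -.53 0;.32 -.83 0 -.53 0;.32 -.83 0 -.53 0;.32 -.83 0 -.53 0;.32 -.83 0 -.53 0;.32 -.83 0 -.53 0;.32 -.83 0 -.53 0' && python3 -m handwheel '0 0 0 0 0;0 0 0 0 0;0 0 0 0 0'
python3 - <<'E'
from h import *
p,d,K,T=snap('wrist','w1'); w=cloud(d,K,T); Z=w[...,2]
s=read_state(); print(s['eef_pos'].round(1), s['eef_rot'].round(3))
for lo,hi in [(108,122),(86,97)]:
    m=(Z>lo)&(Z<hi)&(abs(w[...,0]-532)<130)&(abs(w[...,1]+293)<130); r=cv2.minAreaRect(w[m][:,:2].astype(np.float32)); print(lo,m.sum(),r,np.median(Z[m]))
E
```

```text
clock: 1.15
eef_pos: [377.4, 102.3, 205.5]
eef_rot: [3.141, 0.0, 2.166]
wrist_force: [1.1, 0.2, 0.4]
finger_gap: 94.0
finger_force: 0.0
clock: 2.15
eef_pos: [531.1, -296.1, 205.1]
eef_rot: [-3.141, -0.0, 1.61]
wrist_force: [0.4, 0.9, 0.2]
finger_gap: 93.7
finger_force: 0.0
clock: 2.4
eef_pos: [530.6, -293.8, 205.1]
eef_rot: [-3.141, -0.001, 1.613]
wrist_force: [0.1, 0.7, -0.6]
finger_gap: 93.8
finger_force: 0.0
[ 530.7 -293.4  205.5] [-3.141 -0.     1.614]
108 1527 ((532.1177978515625, -294.4624328613281), (13.990316390991211, 79.61808776855469), 1.8163886070251465) 114.45994512943736
86 27272 ((532.1851196289062, -295.12530517578125), (172.7460174560547, 188.84799194335938), 1.6902310848236084) 92.58670646285483
```

View pics/w1.png

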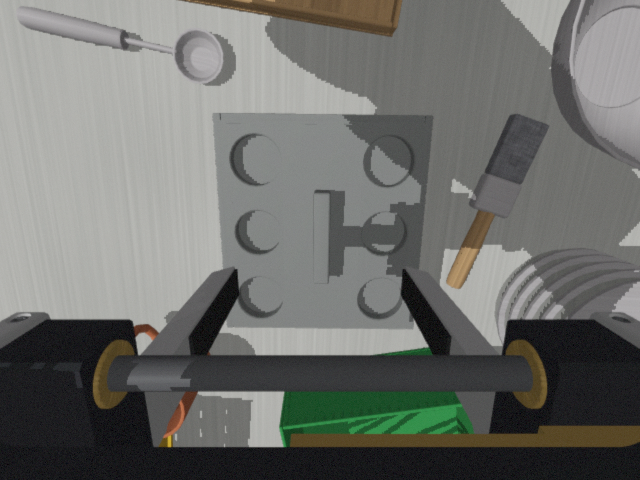

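Ridge runs from (322,190) to (322,283), well under the gripper: at (532,-294.5), top z 114.5, deck 92.5, as expected.

```bash
python3 -m handwheel '.035 -.025 -.4 -.14 0;0 0 -.5 0 0;0 0 -.5 0 0;0 0 -.5 0 0;0 0 -.4 0 0;0 0 -.3 0 .4;0 0 -.13 0 .4;0 0 0 0 .4;0 0 0 0 .7;0 0 0 0 .9;0 0 0 0 1;0 0 0 0 1' 45 && python3 -m handwheel '0 0 0 0 1;0 0 0 0 1;0 0 0 0 1;0 0 0 0 1;0 0 0 0 1;0 0 0 0 1'
```

```text
clock: 3.45
eef_pos: [532.5, -295.5, 97.0]
eef_rot: [3.141, 0.001, 1.601]
wrist_force: [-0.2, -0.4, 0.8]
finger_gap: 50.4
finger_force: 0.0
clock: 3.95
eef_pos: [532.2, -295.3, 96.2]
eef_rot: [-3.142, -0.0, 1.601]
wrist_force: [-0.1, 0.6, -0.1]
finger_gap: 13.7
finger_force: 45.0
```

```bash
python3 -m handwheel '0 0 .1 0 1;0 0 .1 0 1;0 0 .1 0 1;0 0 .1 0 1;0 0 .1 0 1;0 0 .2 0 1;0 0 .3 0 1;0 0 .4 0 1;0 0 .4 0 1;0 0 .3 0 1;0 0 .1 0 1;0 0 0 0 1' && python3 -c "
from h import *
snap('side','s2'); p,d,K,T=snap('scene','sc2');s=read_state(); print(s['eef_pos'],s['eef_rot'],s['wrist_force'],s['moment'],s['finger_gap'])
w=cloud(d,K,T)
m=(abs(w[...,0]-532)<120)&(abs(w[...,1]+295)<120)
print(np.histogram(w[m][:,2],np.arange(0,210,6)))
v,u=np.mgrid[:480,:640]
q=m&(w[...,2]>155)&(w[...,2]<185);A=w[q]; c=np.linalg.lstsq(np.c_[A[:,:2],np.ones(len(A))],A[:,2],rcond=None)[0]; print(len(A),c)
"
```

```text
clock: 4.95
eef_pos: [532.6, -295.5, 185.6]
eef_rot: [3.14, 0.001, 1.601]
wrist_force: [0.1, 0.1, -2.9]
finger_gap: 13.6
finger_force: 45.0
[ 532.02692181 -295.23612369  183.65460477] [-3.14091678e+00 -4.82078543e-04  1.60049458e+00] [ 0.03301219  0.62973497 -3.22680021] [-0.0585547   0.02480653 -0.0072339 ] 13.80252869968281
(array([ 629,   90,   90,   92,   89,  143,  745,  190,  476,   65,    0,
          0,    0,    0,    0,    0,    0,    0,    0,    0,    0,   64,
        129,  108,  114,  137,  127,  999,  909, 1771, 1192,   20,   12,
         53]), array([  0,   6,  12,  18,  24,  30,  36,  42,  48,  54,  60,  66,  72,
        78,  84,  90,  96, 102, 108, 114, 120, 126, 132, 138, 144, 150,
       156, 162, 168, 174, 180, 186, 192, 198, 204]))
5017 [-2.76727757e-02 -2.68310756e-03  1.89117188e+02]
```

View pics/s2.png

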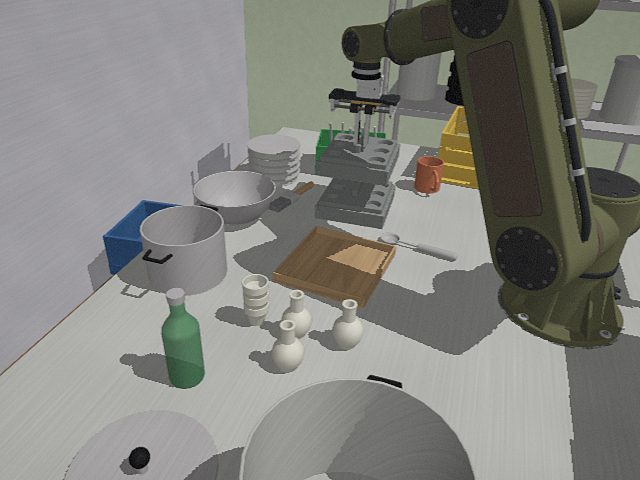

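Tray is lifted level (355,160); the lower tray stayed at (355,203). Carry it over the crate.

```bash
python3 -m handwheel '-.03 .3 0 -.1 1;-.07 .7 0 -.15 1;-.07 .7 0 -.15 1;-.07 .75 0 -.15 1;-.07 .75 0 -.15 1;-.07 .75 0 -.15 1;-.07 .75 0 -.15 1;-.07 .75 0 -.15 1;-.07 .75 0 -.15 1;-.07 .7 0 -.15 1;-.07 .64 0 -.12 1;-.05 .4 0 -.05 1' && python3 -m handwheel '0 0 -.2 0 1;0 0 -.3 0 1;0 0 -.4 0 1;0 0 -.4 0 1;0 0 -.4 0 1;0 0 -.2 0 1;0 0 0 0 1;0 0 0 0 1' && python3 -c "
from h import *
s=read_state();print(s['eef_pos'],s['eef_rot'])
p,d,K,T=snap('scene','sc3');p,d,K,T=snap('wrist','w3')
w=cloud(d,K,T);Z=w[...,2]
for lo,hi in [(20,30),(90,104)]:
  m=(Z>lo)&(Z<hi)&(abs(w[...,0]-501)<130)&(abs(w[...,1]-22)<130); m=m&((cv2.cvtColor(p,cv2.COLOR_RGB2HSV)[...,1]>70) if lo<30 else True);print(cv2.minAreaRect(w[m][:,:2].astype(np.float32)),np.median(Z[m]),m.sum())
"
```

```text
clock: 6.05
eef_pos: [499.9, 25.0, 183.6]
eef_rot: [-3.14, -0.0, 1.46]
wrist_force: [-0.8, -0.1, -3.4]
finger_gap: 13.7
finger_force: 45.0
clock: 6.72
eef_pos: [500.9, 22.1, 108.2]
eef_rot: [-3.141, 0.0, 1.459]
wrist_force: [-0.3, -0.8, -1.8]
finger_gap: 13.8
finger_force: 45.0
[500.8756199   22.12851334 108.15751289] [-3.14088770e+00  6.66867513e-05  1.45893913e+00]
((512.4232788085938, 136.43173217773438), (4.0004425048828125, 217.75588989257812), 83.66609191894531) 26.388320611367163 1646
((502.13385009765625, 27.329444885253906), (196.98948669433594, 190.80117797851562), 83.66707611083984) 93.292285571501 26372
```

View pics/w3.png

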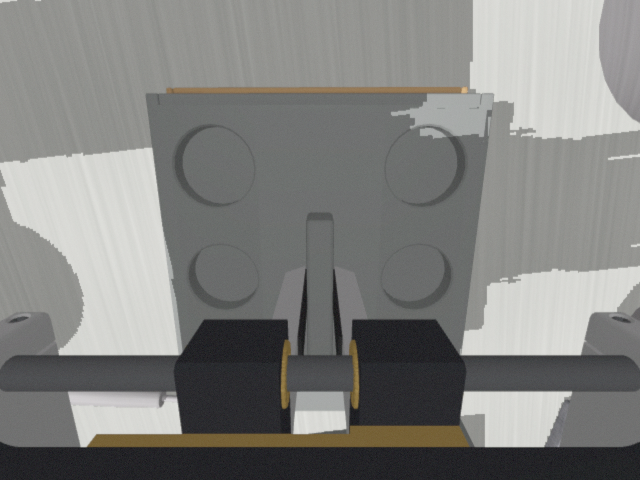

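The tray hangs over the crate, its far rim showing evenly from (165,91) to (468,91); fitted crate centre (500,21.6), tool within 1.5 mm. Lower it.

```bash
python3 -m handwheel '-.02 0 -.2 0 1;0 0 -.25 0 1;0 0 -.25 0 1;0 0 -.2 0 1;0 0 -.1 0 1;0 0 -.05 0 1;0 0 -.05 0 1;0 0 -.03 0 1;0 0 -.03 0 1;0 0 0 0 1;0 0 0 0 1;0 0 0 0 1'
```

```text
clock: 7.82
eef_pos: [500.4, 22.3, 62.0]
eef_rot: [3.141, -0.0, 1.459]
wrist_force: [-0.1, 0.0, -3.4]
finger_gap: 13.2
finger_force: 45.0
```

```bash
python3 -m handwheel '0 0 -.03 0 1;0 0 0 0 1;0 0 0 0 1' && python3 -m handwheel '0 0 -.02 0 1;0 0 0 0 1;0 0 0 0 1'
```

```text
clock: 8.07
eef_pos: [500.5, 22.3, 61.2]
eef_rot: [3.141, -0.0, 1.459]
wrist_force: [-2.6, 0.4, 5.5]
finger_gap: 13.4
finger_force: 45.0
clock: 8.32
eef_pos: [500.5, 22.3, 61.1]
eef_rot: [3.141, -0.0, 1.459]
wrist_force: [-8.3, 1.0, 17.6]
finger_gap: 13.3
finger_force: 45.0
```

```bash
python3 -m handwheel '0 0 .01 0 .7;0 0 0 0 .5;0 0 0 0 .4;0 0 0 0 .4;0 0 .2 0 .4;0 0 .6 0 .4;0 0 .7 0 .4;0 0 .7 0 .4;0 0 .7 0 .4;0 0 .7 0 .4;0 0 .6 0 .4;0 0 .4 0 .4' 12 && python3 -m handwheel '0 0 0 0 .4;0 0 0 0 .4'
python3 - <<'E'
from h import *
from scipy.optimize import least_squares
s=read_state();print(s['eef_pos'],s['finger_gap'])
p,d,K,T=snap('wrist','w4');w=cloud(d,K,T);Z=w[...,2]
for lo,hi in [(72,90),(50,63)]:
  m=(Z>lo)&(Z<hi)&(abs(w[...,0]-501)<130)&(abs(w[...,1]-22)<130);print(cv2.minAreaRect(w[m][:,:2].astype(np.float32)),np.median(Z[m]),m.sum())
snap('side','s4');p,d,K,T=snap('scene','sc4')
for n in ['s4','sc4']:
  p,d,K,T=load(n);w=cloud(d,K,T);Z=w[...,2]
  m=(Z>88)&(Z<108)&(w[...,0]>370)&(w[...,0]<660)&(w[...,1]>180)&(w[...,1]<420)
  N,L,S,C=cv2.connectedComponentsWithStats(m.astype(np.uint8))
  for i in range(1,N):
    if S[i,4]>25:
      q=L==i;A=w[q]
      r=least_squares(lambda c:np.hypot(A[:,0]-c[0],A[:,1]-c[1])-c[2],[A[:,0].mean(),A[:,1].mean(),13],loss='soft_l1').x
      print(n,C[i].round(),S[i,4],'z',A[:,2].max().round(1),'box',((A.min(0)+A.max(0))/2).round(1),np.ptp(A,0).round(1),'fit',r.round(1))
E
```

```text
clock: 9.32
eef_pos: [500.6, 22.2, 247.5]
eef_rot: [3.138, -0.0, 1.459]
wrist_force: [0.4, -0.1, -0.2]
finger_gap: 56.2
finger_force: 0.0
clock: 9.48
eef_pos: [500.3, 22.2, 244.6]
eef_rot: [3.14, -0.0, 1.459]
wrist_force: [-0.2, 0.1, -0.2]
finger_gap: 56.3
finger_force: 0.0
[500.30220131  22.23211441 244.58396207] 56.26711588864609
((500.74462890625, 23.138019561767578), (79.29303741455078, 13.990025520324707), 83.9095458984375) 79.42843425197188 1004
((500.69976806640625, 22.132186889648438), (187.7657470703125, 172.6019744873047), 83.64546203613281) 57.60018627583253 17687
s4 [255. 284.] 341 z 104.5 box [598.9 264.5  96.4] [52.  53.8 16.3] fit [598.6 265.2  24.2]
s4 [297. 296.] 146 z 100.9 box [510.  270.2  94.4] [26.9 30.1 12.8] fit [510.  271.1  11.5]
s4 [350. 305.] 154 z 101.4 box [407.4 263.2  94.8] [27.2 28.9 13.3] fit [406.9 264.9  11.3]
s4 [288. 326.] 170 z 101.5 box [495.3 358.3  94.8] [28.1 30.  13.4] fit [495.  359.1  11.3]
sc4 [389. 186.] 70 z 100.8 box [409.  266.4  94.5] [29.1 27.1 12.7] fit [410.4 265.9  11.4]
sc4 [433. 204.] 73 z 102.2 box [496.8 360.6  95.1] [29.4 28.2 14.1] fit [499.  359.5  11.2]
sc4 [404. 215.] 74 z 103.2 box [513.2 273.1  95.7] [29.5 27.3 15. ] fit [513.9 271.8  11.3]
sc4 [413. 244.] 170 z 105.8 box [601.9 265.8  97. ] [52.3 51.3 17.6] fit [602.2 266.   24.2]
```

View pics/w4.png

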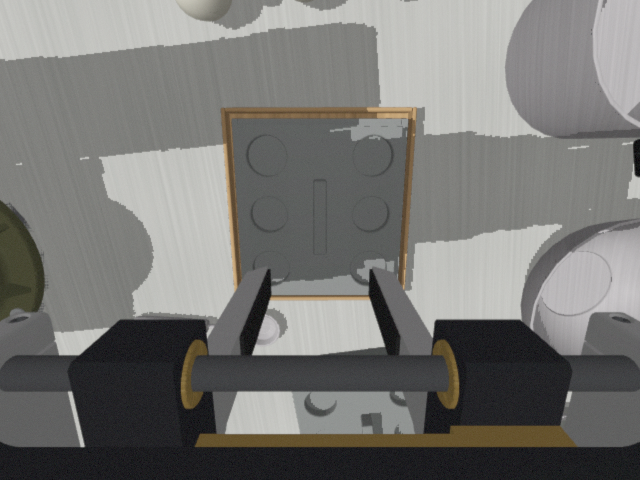

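Tray lies in the crate with even gaps; centre (500.7,22.6), deck 57.5, yaw −6.3°. Now above flask A.

```bash
cat >> h.py <<'E'
from scipy.optimize import least_squares
def necks(f,lo,hi,r0,near=None,R=60,n='wrist'):
    s=read_state(); p,d,K,T=snap(n,f); w=cloud(d,K,T); Z=w[...,2]; e=s['eef_pos']; print('tcp',e.round(1),s['eef_rot'].round(3))
    m=(Z>lo)&(Z<hi)
    if near is not None: m&=np.hypot(w[...,0]-near[0],w[...,1]-near[1])<R
    N,L,S,C=cv2.connectedComponentsWithStats(m.astype(np.uint8))
    for i in range(1,N):
        if S[i,4]<40: continue
        A=w[L==i]; (c,r)=cv2.minEnclosingCircle(A[:,:2].astype(np.float32)); r2=cv2.minAreaRect(A[:,:2].astype(np.float32))
        print(f,C[i].round(),S[i,4],'ztop',np.percentile(A[:,2],98).round(1),'circ',np.round(c,1),round(r,1),'box',((A.min(0)+A.max(0))/2)[:2].round(1),np.ptp(A,0)[:2].round(1),'shift units',((np.array(c)-e[:2])/40).round(3))
E
python3 -m handwheel '-.1 .3 0 0 .4;-.24 .62 0 0 .4;-.24 .62 0 0 .4;-.24 .62 0 0 .4;-.24 .62 0 0 .4;-.24 .62 0 0 .4;-.24 .62 0 0 .4;-.24 .62 0 0 .4;-.24 .62 0 0 .4;-.24 .62 0 0 .4;-.04 .2 0 0 .4;0 0 0 0 .4' && python3 -m handwheel '0 0 0 0 .4;0 0 0 0 .4' && python3 -c "
from h import *
necks('w5',88,106,13,(480,300),200); necks('sc5',88,106,13,(480,300),200,'scene')"
```

```text
clock: 10.63
eef_pos: [407.2, 267.0, 243.6]
eef_rot: [-3.141, 0.0, 1.462]
wrist_force: [-0.1, -0.8, -0.0]
finger_gap: 56.5
finger_force: 0.0
clock: 10.8
eef_pos: [408.4, 264.7, 244.0]
eef_rot: [-3.141, 0.0, 1.459]
wrist_force: [0.9, -0.2, -0.8]
finger_gap: 56.4
finger_force: 0.0
tcp [408.4 264.7 244. ] [-3.141  0.     1.459]
w5 [560.  11.] 277 ztop 105.6 circ [634.3 426.6] 9.9 box [634.3 426.6] [12.8 15.1] shift units [5.646 4.047]
w5 [404. 113.] 567 ztop 100.0 circ [496.7 359. ] 14.2 box [496.6 358.8] [27.9 27.3] shift units [2.207 2.356]
w5 [514. 201.] 1290 ztop 103.9 circ [600.5 265.7] 26.6 box [600.  265.6] [52.1 50.9] shift units [4.802 0.024]
w5 [423. 206.] 501 ztop 100.2 circ [512.3 270.9] 14.4 box [511.9 271. ] [27.8 27.9] shift units [2.596 0.155]
w5 [319. 224.] 433 ztop 100.1 circ [408.5 264.5] 14.2 box [408.5 264.5] [27.4 28.1] shift units [ 0.003 -0.006]
tcp [408.6 264.6 244.1] [-3.141  0.     1.458]
sc5 [389. 186.] 70 ztop 101.1 circ [408.9 265.5] 15.3 box [409.2 266.2] [27.  29.3] shift units [0.007 0.024]
sc5 [433. 204.] 67 ztop 101.2 circ [499.3 361.4] 15.7 box [498.6 360.5] [29.5 28.5] shift units [2.27 2.42]
sc5 [403. 216.] 74 ztop 100.0 circ [512.5 271.7] 15.4 box [511.8 272.6] [29.4 27.8] shift units [2.597 0.177]
sc5 [413. 243.] 168 ztop 105.4 circ [601.  267.4] 28.2 box [601.8 266.6] [52.9 51.3] shift units [4.81 0.07]
```

View pics/w5.png

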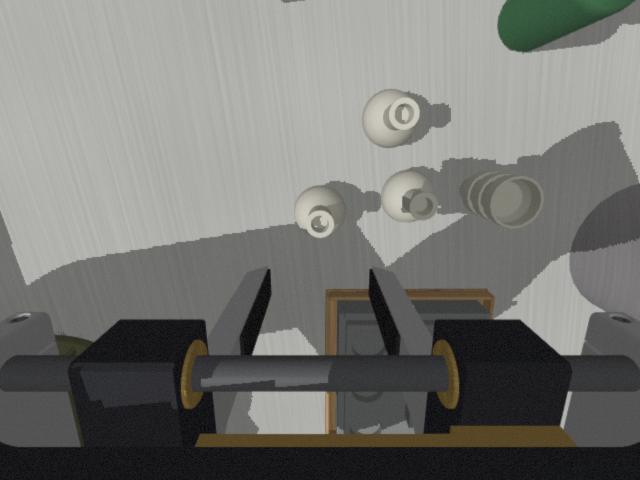

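Flask necks at (320,222), (404,113), (423,206) and cups (514,201); A is centred under the tool (408.5,264.5, top ~100). Descend and grip.

```bash
python3 -m handwheel '0 0 -.4 0 .4;0 0 -.6 0 .4;0 0 -.7 0 .4;0 0 -.7 0 .4;0 0 -.7 0 .4;0 0 -.6 0 .4;0 0 -.4 0 .4;0 0 -.3 0 .4;0 0 0 0 .4;0 0 0 0 .4;0 0 0 0 .6;0 0 0 0 .7' 12 && python3 -m handwheel '0 0 0 0 .8;0 0 0 0 .9;0 0 0 0 1;0 0 0 0 1;0 0 0 0 1;0 0 0 0 1;0 0 0 0 1;0 0 0 0 1'
```

```text
clock: 11.9
eef_pos: [408.8, 265.5, 69.3]
eef_rot: [3.14, -0.001, 1.459]
wrist_force: [0.4, 0.0, 0.4]
finger_gap: 46.4
finger_force: 0.0
clock: 12.57
eef_pos: [408.5, 265.6, 68.6]
eef_rot: [3.141, -0.0, 1.459]
wrist_force: [-0.8, -0.4, 5.9]
finger_gap: 25.8
finger_force: 12.0
```

```bash
python3 -m handwheel '0 0 .1 0 1;0 0 .3 0 1;0 0 .5 0 1;0 0 .6 0 1;0 0 .6 0 1;0 0 .6 0 1;0 0 .6 0 1;0 0 .5 0 1;0 0 .2 0 1;0 -.2 .04 0 1;.02 -.4 0 0 1;.05 -.5 0 0 1' && python3 -m handwheel '.07 -.7 0 0 1;.07 -.7 0 0 1;.07 -.7 0 0 1;.07 -.7 0 0 1;.07 -.7 0 0 1;.07 -.7 0 0 1;.07 -.7 0 0 1;.07 -.7 0 0 1;.06 -.5 0 0 1;.02 -.29 0 0 1;0 0 0 0 1;0 0 0 0 1' && python3 -c "
from h import *
s=read_state();print(s['eef_pos'],s['finger_gap'],s['wrist_force']);snap('side','s6');p,d,K,T=snap('wrist','w6')"
```

```text
clock: 13.57
eef_pos: [410.3, 220.8, 228.3]
eef_rot: [-3.14, 0.001, 1.461]
wrist_force: [-0.1, 0.1, -2.1]
finger_gap: 26.3
finger_force: 12.0
clock: 14.57
eef_pos: [436.0, -34.5, 228.6]
eef_rot: [-3.139, -0.0, 1.458]
wrist_force: [-0.4, -0.2, -1.1]
finger_gap: 25.7
finger_force: 12.0
[436.00524893 -34.4735259  228.61612782] 25.70135183807896 [-0.37374991 -0.17702065 -1.06259629]
```

View pics/w6.png

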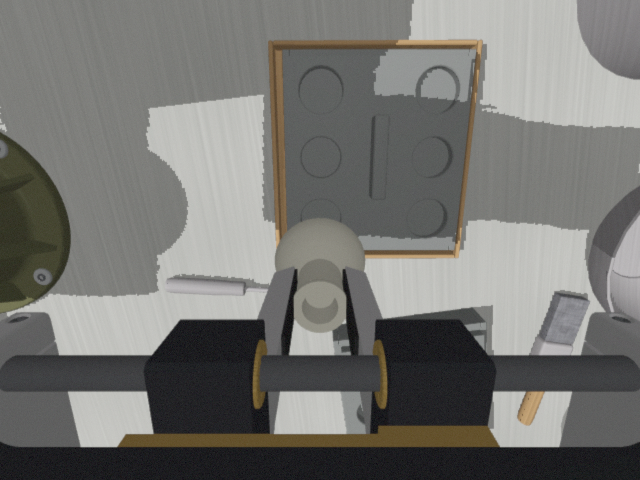

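Flask hangs upright between the fingers over the lower-left dimple (319,215).

```bash
python3 -m handwheel '.025 .01 -.3 0 1;0 0 -.5 0 1;0 0 -.5 0 1;0 0 -.5 0 1;0 0 -.4 0 1;0 0 -.3 0 1;0 0 -.15 0 1;0 0 -.08 0 1;0 0 -.05 0 1;0 0 0 0 1;0 0 0 0 1;0 0 0 0 1' && python3 -m handwheel '0 0 -.02 0 1;0 0 0 0 1'
```

```text
clock: 15.67
eef_pos: [438.0, -33.8, 119.2]
eef_rot: [3.141, 0.0, 1.459]
wrist_force: [0.0, -0.1, -1.5]
finger_gap: 25.5
finger_force: 12.0
clock: 15.83
eef_pos: [437.7, -33.8, 118.0]
eef_rot: [3.141, 0.0, 1.459]
wrist_force: [-1.2, -0.5, -2.0]
finger_gap: 25.5
finger_force: 12.0
```

```bash
python3 -m handwheel '0 0 -.03 0 1;0 0 0 0 1;0 0 0 0 1' && python3 -m handwheel '0 0 -.025 0 1;0 0 0 0 1;0 0 0 0 1'
```

```text
clock: 16.08
eef_pos: [437.6, -33.7, 116.6]
eef_rot: [-3.141, 0.0, 1.459]
wrist_force: [-0.1, 0.2, -1.8]
finger_gap: 26.1
finger_force: 12.0
clock: 16.33
eef_pos: [437.8, -33.8, 115.9]
eef_rot: [3.141, 0.0, 1.459]
wrist_force: [-1.6, 1.9, 3.4]
finger_gap: 25.7
finger_force: 12.0
```

```bash
python3 -m handwheel '0 0 0 0 .8;0 0 0 0 .6;0 0 0 0 .5;0 0 0 0 .4;0 0 0 0 .4;0 0 .2 0 .4;0 0 .6 0 .4;0 0 .7 0 .4;0 0 .7 0 .4;0 0 .6 0 .4;0 0 .4 0 .4;0 0 0 0 .4' && python3 -m handwheel '.05 .3 0 0 .4;.2 .8 0 0 .4;.2 .8 0 0 .4;.2 .8 0 0 .4;.2 .8 0 0 .4;.2 .8 0 0 .4;.2 .8 0 0 .4;.2 .8 0 0 .4;.2 .8 0 0 .4;.2 .7 0 0 .4;.02 .2 0 0 .4;0 0 0 0 .4' && python3 -m handwheel '0 0 0 0 .4;0 0 0 0 .4' && python3 -c "
from h import *
necks('w7',88,106,13,(480,300),200); necks('sc7',135,151,13,(437,-34),60,'scene')"
```

```text
clock: 17.33
eef_pos: [438.7, -33.9, 247.4]
eef_rot: [3.136, 0.0, 1.459]
wrist_force: [0.6, 0.9, 0.0]
finger_gap: 56.1
finger_force: 0.0
clock: 18.33
eef_pos: [512.0, 271.7, 242.3]
eef_rot: [-3.14, 0.001, 1.461]
wrist_force: [-0.5, -0.1, -0.1]
finger_gap: 56.6
finger_force: 0.0
clock: 18.5
eef_pos: [512.3, 269.1, 243.5]
eef_rot: [-3.141, 0.0, 1.458]
wrist_force: [0.3, 0.2, -1.0]
finger_gap: 56.6
finger_force: 0.0
tcp [512.3 269.1 243.5] [-3.141  0.     1.458]
w7 [439.  32.] 177 ztop 105.8 circ [633.9 427.1] 9.6 box [633.9 427.1] [12.4 14.7] shift units [3.04 3.95]
w7 [291. 131.] 496 ztop 100.0 circ [496.7 358.9] 13.9 box [496.7 358.9] [27.4 27.6] shift units [-0.39   2.243]
w7 [409. 218.] 904 ztop 103.8 circ [600.3 265.4] 26.0 box [600.1 265.5] [51.6 51. ] shift units [ 2.2   -0.094]
w7 [319. 222.] 435 ztop 100.0 circ [511.9 271. ] 14.1 box [511.8 271. ] [27.3 27.6] shift units [-0.01   0.046]
tcp [512.4 269.1 243.8] [3.142 0.    1.458]
sc7 [284. 206.] 82 ztop 147.6 circ [436.3 -32.8] 15.3 box [436.8 -32.5] [29.4 27.1] shift units [-1.903 -7.548]
```

Flask A is seated (top ~146 by the scene camera). Next, C.

```bash
python3 -m handwheel '-.01 .025 -.4 0 .4;0 0 -.6 0 .4;0 0 -.7 0 .4;0 0 -.7 0 .4;0 0 -.7 0 .4;0 0 -.6 0 .4;0 0 -.4 0 .4;0 0 -.27 0 .4;0 0 0 0 .4;0 0 0 0 .4;0 0 0 0 .6;0 0 0 0 .7' 12 && python3 -m handwheel '0 0 0 0 .8;0 0 0 0 .9;0 0 0 0 1;0 0 0 0 1;0 0 0 0 1;0 0 0 0 1;0 0 0 0 1;0 0 0 0 1'
```

```text
clock: 19.6
eef_pos: [512.7, 271.4, 70.2]
eef_rot: [3.14, -0.001, 1.459]
wrist_force: [0.4, 0.0, 0.4]
finger_gap: 46.4
finger_force: 0.0
clock: 20.27
eef_pos: [512.1, 271.4, 69.1]
eef_rot: [3.141, -0.0, 1.459]
wrist_force: [-1.8, 0.0, 5.7]
finger_gap: 25.5
finger_force: 12.0
```

```bash
python3 -m handwheel '0 0 .1 0 1;0 0 .3 0 1;0 0 .5 0 1;0 0 .6 0 1;0 0 .6 0 1;0 0 .6 0 1;0 0 .6 0 1;0 0 .5 0 1;0 0 .2 0 1;0 -.2 .04 0 1;.05 -.4 0 0 1;.07 -.6 0 0 1' && python3 -m handwheel '.09 -.75 0 0 1;.09 -.75 0 0 1;.09 -.75 0 0 1;.09 -.75 0 0 1;.09 -.75 0 0 1;.09 -.75 0 0 1;.09 -.75 0 0 1;.09 -.7 0 0 1;.07 -.5 0 0 1;.05 -.32 0 0 1;0 0 0 0 1;0 0 0 0 1' && python3 -m handwheel '0 0 -.3 0 1;0 0 -.5 0 1;0 0 -.5 0 1;0 0 -.4 0 1;0 0 -.4 0 1;0 0 -.2 0 1;0 0 -.1 0 1;0 0 0 0 1;0 0 0 0 1'
```

```text
clock: 21.27
eef_pos: [516.2, 223.1, 229.1]
eef_rot: [-3.14, 0.001, 1.461]
wrist_force: [0.8, -0.0, -2.1]
finger_gap: 25.9
finger_force: 12.0
clock: 22.27
eef_pos: [550.1, -47.6, 229.6]
eef_rot: [-3.14, -0.0, 1.458]
wrist_force: [-0.0, 0.2, -2.0]
finger_gap: 25.5
finger_force: 12.0
clock: 23.02
eef_pos: [550.8, -47.2, 135.1]
eef_rot: [3.141, 0.0, 1.46]
wrist_force: [-0.1, -0.1, -2.7]
finger_gap: 25.8
finger_force: 12.0
```

```bash
python3 -m handwheel '0 0 -.15 0 1;0 0 -.15 0 1;0 0 -.08 0 1;0 0 -.05 0 1;0 0 0 0 1;0 0 0 0 1;0 0 0 0 1' && python3 -m handwheel '0 0 -.03 0 1;0 0 0 0 1;0 0 0 0 1'
```

```text
clock: 23.6
eef_pos: [550.5, -47.6, 117.4]
eef_rot: [3.141, 0.0, 1.459]
wrist_force: [0.8, 0.4, -1.4]
finger_gap: 25.7
finger_force: 12.0
clock: 23.85
eef_pos: [550.7, -47.5, 116.5]
eef_rot: [3.141, -0.0, 1.459]
wrist_force: [-1.1, 2.0, 4.5]
finger_gap: 26.0
finger_force: 12.0
```

```bash
python3 -m handwheel '0 0 0 0 .8;0 0 0 0 .6;0 0 0 0 .5;0 0 0 0 .4;0 0 0 0 .4;0 0 .2 0 .4;0 0 .6 0 .4;0 0 .7 0 .4;0 0 .7 0 .4;0 0 .6 0 .4;0 0 .4 0 .4;0 0 0 0 .4' && python3 -m handwheel '-.03 .3 0 0 .4;-.12 .9 0 0 .4;-.12 .9 0 0 .4;-.12 .9 0 0 .4;-.12 .9 0 0 .4;-.12 .9 0 0 .4;-.12 .9 0 0 .4;-.12 .9 0 0 .4;-.12 .9 0 0 .4;-.12 .9 0 0 .4;-.12 .9 0 0 .4;-.12 .6 0 0 .4' && python3 -m handwheel '0 .26 0 0 .4;0 0 0 0 .4;0 0 0 0 .4' && python3 -c "
from h import *
necks('w8',88,106,13,(480,300),200); necks('sc8',135,151,13,(490,20),120,'scene')"
```

```text
clock: 24.85
eef_pos: [551.5, -47.7, 248.2]
eef_rot: [3.136, 0.0, 1.459]
wrist_force: [-0.6, 1.2, -0.9]
finger_gap: 56.5
finger_force: 0.0
clock: 25.85
eef_pos: [494.5, 351.7, 242.1]
eef_rot: [-3.139, 0.001, 1.461]
wrist_force: [-0.4, -0.2, 0.3]
finger_gap: 56.6
finger_force: 0.0
clock: 26.1
eef_pos: [496.1, 358.5, 242.9]
eef_rot: [-3.14, 0.001, 1.46]
wrist_force: [-0.2, -0.3, 0.3]
finger_gap: 56.3
finger_force: 0.0
tcp [496.1 358.5 242.9] [-3.14e+00  1.00e-03  1.46e+00]
w8 [458. 136.] 95 ztop 105.8 circ [633.9 427.4] 9.1 box [633.9 427.4] [11.6 14. ] shift units [3.444 1.722]
w8 [320. 224.] 431 ztop 100.0 circ [496.9 358.9] 14.1 box [497. 359.] [27.4 27.3] shift units [0.02 0.01]
w8 [432. 295.] 814 ztop 103.7 circ [600.5 265.5] 26.6 box [601.6 265.5] [48.9 52.1] shift units [ 2.609 -2.325]
tcp [496.5 357.9 243.4] [-3.141e+00  1.000e-03  1.459e+00]
sc8 [284. 206.] 79 ztop 147.7 circ [435.1 -32.3] 15.7 box [435.1 -32.5] [31.2 26.7] shift units [-1.534 -9.756]
sc8 [290. 244.] 84 ztop 148.7 circ [551.5 -43.7] 15.4 box [551.6 -43.4] [28.6 26.7] shift units [  1.375 -10.039]
```

```bash
python3 -m handwheel '0 .01 -.4 0 .4;0 0 -.6 0 .4;0 0 -.7 0 .4;0 0 -.7 0 .4;0 0 -.7 0 .4;0 0 -.6 0 .4;0 0 -.4 0 .4;0 0 -.27 0 .4;0 0 0 0 .4;0 0 0 0 .4;0 0 0 0 .6;0 0 0 0 .7' 12 && python3 -m handwheel '0 0 0 0 .8;0 0 0 0 .9;0 0 0 0 1;0 0 0 0 1;0 0 0 0 1;0 0 0 0 1;0 0 0 0 1;0 0 0 0 1'
```

```text
clock: 27.2
eef_pos: [497.1, 359.4, 70.7]
eef_rot: [3.14, -0.001, 1.459]
wrist_force: [-0.3, 1.5, 0.1]
finger_gap: 46.5
finger_force: 0.0
clock: 27.87
eef_pos: [496.6, 359.4, 69.6]
eef_rot: [3.141, -0.0, 1.459]
wrist_force: [0.2, -0.6, 5.1]
finger_gap: 25.8
finger_force: 12.0
```

```bash
python3 -m handwheel '0 0 .1 0 1;0 0 .3 0 1;0 0 .5 0 1;0 0 .6 0 1;0 0 .6 0 1;0 0 .6 0 1;0 0 .6 0 1;0 0 .5 0 1;0 0 .2 0 1;0 -.2 .04 0 1;-.05 -.4 0 0 1;-.09 -.6 0 0 1' && python3 -m handwheel '-.14 -.75 0 0 1;-.14 -.75 0 0 1;-.14 -.75 0 0 1;-.14 -.75 0 0 1;-.14 -.75 0 0 1;-.14 -.75 0 0 1;-.1 -.6 0 0 1;-.06 -.37 0 0 1;0 0 0 0 1;0 0 0 0 1' && python3 -m handwheel '0 0 -.3 0 1;0 0 -.5 0 1;0 0 -.5 0 1;0 0 -.4 0 1;0 0 -.4 0 1;0 0 -.2 0 1;0 0 -.1 0 1;0 0 0 0 1;0 0 0 0 1'
```

```text
clock: 28.87
eef_pos: [490.2, 310.9, 229.1]
eef_rot: [-3.14, 0.001, 1.46]
wrist_force: [1.6, -0.8, -2.5]
finger_gap: 25.3
finger_force: 12.0
clock: 29.7
eef_pos: [450.4, 91.8, 230.0]
eef_rot: [-3.14, 0.0, 1.458]
wrist_force: [0.2, -0.9, -2.1]
finger_gap: 25.4
finger_force: 12.0
clock: 30.45
eef_pos: [451.1, 92.7, 135.3]
eef_rot: [3.141, -0.0, 1.46]
wrist_force: [0.6, -0.8, -1.9]
finger_gap: 25.6
finger_force: 12.0
```

```bash
python3 -m handwheel '0 0 -.15 0 1;0 0 -.15 0 1;0 0 -.08 0 1;0 0 -.04 0 1;0 0 0 0 1;0 0 0 0 1;0 0 0 0 1' && python3 -m handwheel '0 0 -.03 0 1;0 0 0 0 1;0 0 0 0 1'
```

```text
clock: 31.03
eef_pos: [451.0, 92.4, 118.2]
eef_rot: [3.141, -0.0, 1.459]
wrist_force: [-1.0, 0.3, -1.2]
finger_gap: 25.8
finger_force: 12.0
clock: 31.28
eef_pos: [451.1, 92.5, 117.1]
eef_rot: [3.141, -0.0, 1.459]
wrist_force: [0.6, 0.8, 0.8]
finger_gap: 25.8
finger_force: 12.0
```

```bash
python3 -m handwheel '0 0 -.02 0 1;0 0 0 0 1' && python3 -m handwheel '0 0 0 0 .8;0 0 0 0 .6;0 0 0 0 .5;0 0 0 0 .4;0 0 0 0 .4;0 0 .2 0 .4;0 0 .6 0 .4;0 0 .7 0 .4;0 0 .7 0 .4;0 0 .6 0 .4;0 0 .4 0 .4;0 0 0 0 .4' && python3 -m handwheel '.2 .25 0 0 .2;.5 .55 0 0 .2;.5 .55 0 0 .2;.5 .55 0 0 .2;.5 .55 0 0 .2;.5 .55 0 0 .2;.5 .55 0 0 .2;.4 .55 0 0 .2;.13 .23 0 0 .2;0 0 0 0 .2;0 0 0 0 .2' && python3 -c "
from h import *
necks('w9',91,108,26,(600,265),60); snap('side','s9');necks('sc9',135,151,13,(490,20),120,'scene')"
```

```text
clock: 31.45
eef_pos: [451.3, 92.6, 116.7]
eef_rot: [3.14, -0.001, 1.459]
wrist_force: [0.1, 0.9, 6.8]
finger_gap: 25.5
finger_force: 12.0
clock: 32.45
eef_pos: [451.8, 92.6, 247.8]
eef_rot: [3.136, -0.001, 1.459]
wrist_force: [0.4, -0.1, -0.2]
finger_gap: 56.2
finger_force: 0.0
clock: 33.37
eef_pos: [599.7, 266.2, 242.0]
eef_rot: [-3.139, 0.001, 1.46]
wrist_force: [0.1, -2.0, 0.4]
finger_gap: 75.1
finger_force: 0.0
tcp [599.7 266.2 242. ] [-3.139e+00  1.000e-03  1.460e+00]
w9 [321. 226.] 684 ztop 103.7 circ [600.5 265.2] 26.0 box [600.4 265.4] [50.8 51.3] shift units [ 0.02  -0.023]
tcp [599.7 265.2 243.4] [-3.141e+00  1.000e-03  1.459e+00]
sc9 [334. 201.] 74 ztop 148.2 circ [451.9  97.3] 15.2 box [452.2  96.3] [29.1 27.3] shift units [-3.695 -4.198]
sc9 [284. 206.] 80 ztop 149.6 circ [437.3 -31.1] 15.6 box [437.4 -32.6] [30.5 26.9] shift units [-4.059 -7.408]
sc9 [290. 244.] 77 ztop 147.8 circ [550.2 -43.2] 14.3 box [550.2 -43.8] [27.4 26.1] shift units [-1.237 -7.71 ]
```

View pics/s9.png

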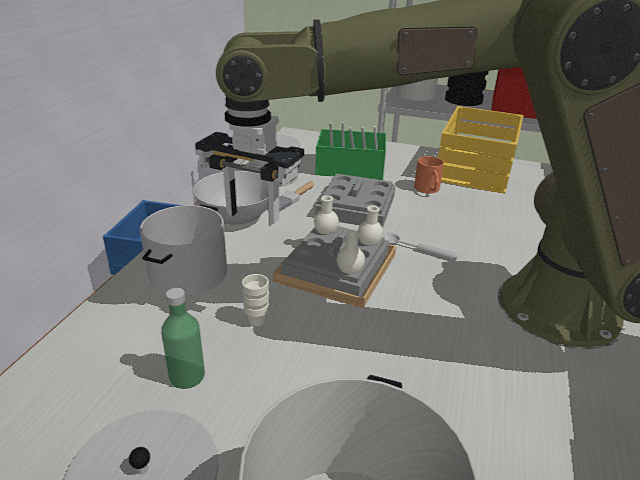

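All three flasks stand upright in dimples at (326,215), (371,225), (350,255); cup pile at (256,298). Grip the top cup.

```bash
python3 -m handwheel '.01 0 -.4 0 .2;0 0 -.6 0 .2;0 0 -.7 0 .2;0 0 -.7 0 .2;0 0 -.6 0 .2;0 0 -.5 0 .2;0 0 -.3 0 .2;0 0 -.2 0 .2;0 0 -.03 0 .2;0 0 0 0 .2;0 0 0 0 .3;0 0 0 0 .4' 10 && python3 -m handwheel '0 0 0 0 .5;0 0 0 0 .6;0 0 0 0 .6;0 0 0 0 .6;0 0 0 0 .6;0 0 0 0 .6;0 0 0 0 .6'
```

```text
clock: 34.52
eef_pos: [600.9, 265.9, 84.2]
eef_rot: [3.14, -0.001, 1.459]
wrist_force: [-1.0, -0.5, -0.4]
finger_gap: 65.1
finger_force: 0.0
clock: 35.1
eef_pos: [600.7, 265.8, 83.4]
eef_rot: [3.141, -0.0, 1.459]
wrist_force: [-1.0, 0.2, 6.1]
finger_gap: 52.5
finger_force: 10.0
```

```bash
python3 -m handwheel '0 0 .05 0 .6;0 0 .1 0 .6;0 0 .1 0 .6;0 0 .15 0 .6;0 0 .2 0 .6;0 0 .3 0 .6;0 0 .4 0 .6;0 0 .5 0 .6;0 0 .5 0 .6;0 0 .5 0 .6;0 0 .3 0 .6;0 0 .1 0 .6' && python3 -m handwheel '0 0 0 0 .6;0 0 0 0 .6' && python3 -c "
from h import *
p,d,K,T=snap('side','s10'); print(read_state()['wrist_force']); cv2.imwrite('pics/s10c.png',cv2.resize(p[120:360,150:400,::-1],None,fx=2.4,fy=2.4))"
```

```text
clock: 36.1
eef_pos: [601.1, 265.9, 214.0]
eef_rot: [3.138, -0.002, 1.459]
wrist_force: [-0.6, 0.0, -1.8]
finger_gap: 52.6
finger_force: 10.0
clock: 36.27
eef_pos: [600.2, 265.6, 210.0]
eef_rot: [-3.141, 0.001, 1.459]
wrist_force: [-1.0, -0.1, -1.5]
finger_gap: 52.4
finger_force: 10.0
[-0.50573017  0.1377367  -1.42092869]
```

View pics/s10c.png

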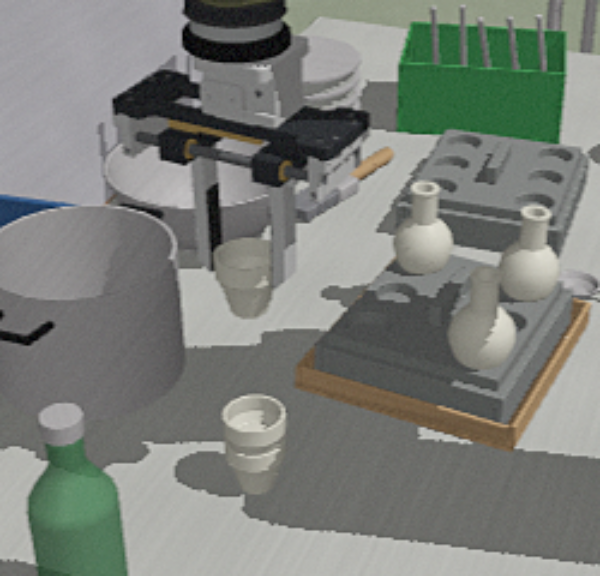

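Only the top cup came up, upright (248,275); the two others stand at (255,440).

```bash
python3 -m handwheel '-.1 -.15 .05 0 .6;-.3 -.45 0 0 .6;-.4 -.6 0 0 .6;-.4 -.6 0 0 .6;-.4 -.6 0 0 .6;-.4 -.6 0 0 .6;-.4 -.6 0 0 .6;-.4 -.6 0 0 .6;-.4 -.6 0 0 .6;-.4 -.6 0 0 .6;-.2 -.37 0 0 .6;-.1 -.15 0 0 .6' && python3 -m handwheel '0 0 0 0 .6;0 0 0 0 .6;0 0 -.3 0 .6;0 0 -.5 0 .6;0 0 -.5 0 .6;0 0 -.4 0 .6;0 0 -.4 0 .6;0 0 -.3 0 .6;0 0 -.2 0 .6;0 0 -.2 0 .6;0 0 0 0 .6;0 0 0 0 .6'
```

```text
clock: 37.32
eef_pos: [443.1, 27.2, 212.6]
eef_rot: [-3.141, 0.0, 1.458]
wrist_force: [0.3, 0.0, -0.7]
finger_gap: 52.4
finger_force: 10.0
clock: 38.32
eef_pos: [444.6, 29.1, 100.9]
eef_rot: [-3.141, -0.0, 1.46]
wrist_force: [0.6, -0.4, -0.7]
finger_gap: 52.8
finger_force: 10.0
```

```bash
python3 -m handwheel '0 0 -.15 0 .6;0 0 -.2 0 .6;0 0 -.1 0 .6;0 0 -.05 0 .6;0 0 -.03 0 .6;0 0 0 0 .6;0 0 0 0 .6;0 0 0 0 .6' && python3 -m handwheel '0 0 -.02 0 .6;0 0 0 0 .6;0 0 0 0 .6'
```

```text
clock: 38.98
eef_pos: [444.6, 28.8, 79.9]
eef_rot: [3.141, -0.0, 1.459]
wrist_force: [-0.3, 0.3, -1.2]
finger_gap: 52.8
finger_force: 10.0
clock: 39.23
eef_pos: [444.5, 28.9, 78.9]
eef_rot: [3.142, -0.0, 1.459]
wrist_force: [-0.1, 0.4, -0.8]
finger_gap: 52.7
finger_force: 10.0
```

```bash
python3 -m handwheel '0 0 -.03 0 .6;0 0 0 0 .6;0 0 0 0 .6' && python3 -m handwheel '0 0 -.02 0 .6;0 0 0 0 .6;0 0 0 0 .6'
```

```text
clock: 39.48
eef_pos: [444.4, 28.8, 77.6]
eef_rot: [-3.141, 0.0, 1.459]
wrist_force: [0.4, 0.2, -1.0]
finger_gap: 52.7
finger_force: 10.0
clock: 39.73
eef_pos: [444.4, 28.8, 76.8]
eef_rot: [-3.142, 0.0, 1.459]
wrist_force: [1.0, -0.2, -1.1]
finger_gap: 52.3
finger_force: 10.0
```

```bash
python3 -m handwheel '0 0 -.02 0 .6;0 0 0 0 .6;0 0 0 0 .6' && python3 -m handwheel '0 0 -.02 0 .6;0 0 0 0 .6;0 0 0 0 .6'
```

```text
clock: 39.98
eef_pos: [444.5, 28.9, 76.4]
eef_rot: [3.141, -0.0, 1.459]
wrist_force: [-2.7, 0.4, 4.5]
finger_gap: 52.7
finger_force: 10.0
clock: 40.23
eef_pos: [444.6, 28.9, 75.9]
eef_rot: [3.141, -0.0, 1.459]
wrist_force: [-4.3, 0.1, 11.4]
finger_gap: 52.8
finger_force: 10.0
```

```bash
python3 -m handwheel '0 0 .01 0 .4;0 0 0 0 .36;0 0 0 0 .36;0 0 0 0 .36;0 0 .1 0 .36;0 0 .3 0 .36;0 0 .6 0 .36;0 0 .7 0 .36;0 0 .7 0 .36;0 0 .7 0 .36;0 0 .6 0 .36;0 0 .3 0 .2' && python3 -m handwheel '.2 .3 0 0 .2;.4 .6 0 0 .2;.4 .6 0 0 .2;.4 .6 0 0 .2;.4 .6 0 0 .2;.4 .6 0 0 .2;.4 .6 0 0 .2;.4 .6 0 0 .2;.4 .6 0 0 .2;.3 .5 0 0 .2;.19 .31 0 0 .2;0 0 0 0 .2' && python3 -m handwheel '0 0 0 0 .2;0 0 0 0 .2' && python3 -c "
from h import *
necks('w11',68,82,26,(600,265),60);necks('sc11',85,102,26,(444,29),40,'scene')"
```

```text
clock: 41.23
eef_pos: [445.1, 28.9, 238.9]
eef_rot: [3.138, -0.0, 1.459]
wrist_force: [-0.2, 0.2, 0.1]
finger_gap: 63.9
finger_force: 0.0
clock: 42.23
eef_pos: [600.4, 267.3, 234.7]
eef_rot: [-3.141, 0.0, 1.461]
wrist_force: [0.2, -0.2, -1.5]
finger_gap: 75.0
finger_force: 0.0
clock: 42.4
eef_pos: [599.8, 264.6, 235.7]
eef_rot: [-3.141, 0.0, 1.459]
wrist_force: [0.1, 0.5, 0.1]
finger_gap: 75.3
finger_force: 0.0
tcp [599.8 264.6 235.7] [-3.141  0.     1.459]
w11 [320. 220.] 540 ztop 77.9 circ [600.5 265.2] 25.9 box [600.5 265.2] [50.4 51.5] shift units [0.018 0.015]
tcp [599.8 264.5 236. ] [3.141 0.    1.459]
sc11 [309. 215.] 116 ztop 97.3 circ [445.8  31.3] 28.2 box [446.9  29.5] [54.1 50.8] shift units [-3.85  -5.829]
```

```bash
python3 -m handwheel '.015 0 -.4 0 .2;0 0 -.7 0 .2;0 0 -.7 0 .2;0 0 -.7 0 .2;0 0 -.7 0 .2;0 0 -.6 0 .2;0 0 -.4 0 .2;0 0 -.2 0 .2;0 0 -.07 0 .2;0 0 0 0 .2;0 0 0 0 .3;0 0 0 0 .4' 10 && python3 -m handwheel '0 0 0 0 .5;0 0 0 0 .6;0 0 0 0 .6;0 0 0 0 .6;0 0 0 0 .6;0 0 0 0 .6;0 0 0 0 .6'
```

```text
clock: 43.5
eef_pos: [601.2, 265.4, 58.3]
eef_rot: [3.14, -0.001, 1.459]
wrist_force: [0.0, 0.1, 0.2]
finger_gap: 65.9
finger_force: 0.0
clock: 44.08
eef_pos: [600.9, 265.4, 57.5]
eef_rot: [3.141, -0.0, 1.459]
wrist_force: [-1.0, 0.4, 6.3]
finger_gap: 52.6
finger_force: 10.0
```

```bash
python3 -m handwheel '0 0 .05 0 .6;0 0 .1 0 .6;0 0 .1 0 .6;0 0 .15 0 .6;0 0 .2 0 .6;0 0 .4 0 .6;0 0 .5 0 .6;0 0 .6 0 .6;0 0 .6 0 .6;0 0 .6 0 .6;0 0 .4 0 .6;0 0 .2 0 .6' && python3 -m handwheel '-.03 -.2 0 0 .6;-.1 -.5 0 0 .6;-.12 -.65 0 0 .6;-.12 -.65 0 0 .6;-.12 -.7 0 0 .6;-.12 -.7 0 0 .6;-.12 -.7 0 0 .6;-.12 -.7 0 0 .6;-.12 -.7 0 0 .6;-.08 -.5 0 0 .6;-.04 -.23 0 0 .6;0 0 0 0 .6' && python3 -m handwheel '0 0 0 0 .6;0 0 0 0 .6' && python3 -c "
from h import *
p,d,K,T=snap('side','s12'); cv2.imwrite('pics/s12c.png',cv2.resize(p[90:360,200:450,::-1],None,fx=2.2,fy=2.2))"
```

```text
clock: 45.08
eef_pos: [601.2, 265.4, 216.3]
eef_rot: [3.138, -0.002, 1.459]
wrist_force: [0.1, 0.2, -1.8]
finger_gap: 52.3
finger_force: 10.0
clock: 46.08
eef_pos: [556.5, 14.4, 212.1]
eef_rot: [-3.14, 0.0, 1.457]
wrist_force: [0.5, -0.4, -1.8]
finger_gap: 52.3
finger_force: 10.0
clock: 46.25
eef_pos: [557.0, 17.0, 212.5]
eef_rot: [-3.141, -0.0, 1.46]
wrist_force: [0.3, 0.2, -1.8]
finger_gap: 52.8
finger_force: 10.0
```

View pics/s12c.png

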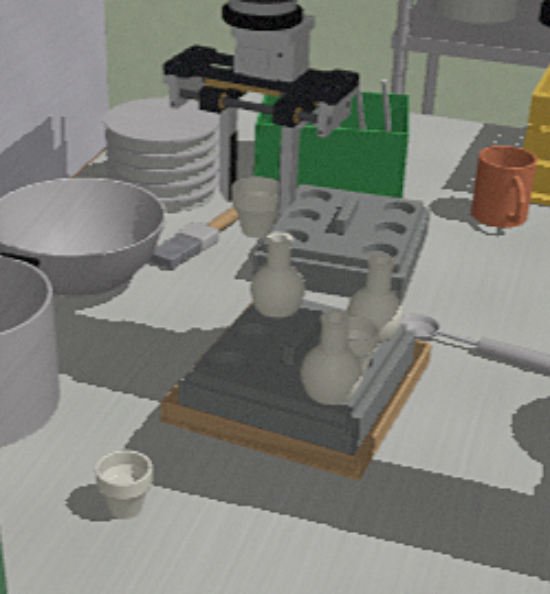

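Middle cup held upright (257,207), lowest cup standing at (125,485), first cup in its recess. Lower the second.

```bash
python3 -m handwheel '0 -.01 -.3 0 .6;0 0 -.5 0 .6;0 0 -.5 0 .6;0 0 -.5 0 .6;0 0 -.5 0 .6;0 0 -.4 0 .6;0 0 -.3 0 .6;0 0 -.15 0 .6;0 0 -.1 0 .6;0 0 -.05 0 .6;0 0 0 0 .6;0 0 0 0 .6' && python3 -m handwheel '0 0 -.02 0 .6;0 0 0 0 .6;0 0 0 0 .6'
```

```text
clock: 47.3
eef_pos: [557.4, 15.7, 81.5]
eef_rot: [3.141, -0.0, 1.459]
wrist_force: [0.5, 0.1, -0.8]
finger_gap: 52.3
finger_force: 10.0
clock: 47.55
eef_pos: [557.2, 15.7, 80.3]
eef_rot: [3.141, -0.0, 1.459]
wrist_force: [-0.2, 0.0, -2.3]
finger_gap: 52.2
finger_force: 10.0
```

```bash
python3 -m handwheel '0 .01 -.04 0 .6;0 0 -.03 0 .6;0 0 0 0 .6;0 0 0 0 .6;0 0 0 0 .6' && python3 -m handwheel '0 0 -.02 0 .6;0 0 0 0 .6;0 0 0 0 .6'
```

```text
clock: 47.97
eef_pos: [557.1, 16.1, 77.2]
eef_rot: [-3.142, -0.0, 1.459]
wrist_force: [-0.6, -0.5, -1.0]
finger_gap: 52.7
finger_force: 10.0
clock: 48.22
eef_pos: [557.1, 16.1, 76.6]
eef_rot: [3.141, -0.0, 1.459]
wrist_force: [0.1, -0.0, 1.9]
finger_gap: 52.9
finger_force: 10.0
```

Contact. Release, rise, and move back for a check.

```bash
python3 -m handwheel '0 0 -.01 0 .5;0 0 0 0 .36;0 0 0 0 .36;0 0 0 0 .36;0 0 .1 0 .36;0 0 .3 0 .36;0 0 .6 0 .36;0 0 .7 0 .36;0 0 .7 0 .36;0 0 .7 0 .36;0 0 .7 0 .36;0 0 .5 0 .36' && python3 -m handwheel '-.2 -.5 .3 0 .3;-.2 -.5 .2 0 .3;0 -.4 0 0 .3;0 0 0 0 .3;0 0 0 0 .3' && python3 -c "
from h import *
necks('w13',135,151,13,(500,22),130);necks('w13b',85,100,26,(500,22),80);snap('side','s13');necks('sc13',135,151,13,(490,20),120,'scene')
p,d,K,T=load('w13');w=cloud(d,K,T);Z=w[...,2];m=(Z>72)&(Z<84)&(np.hypot(w[...,0]-500.7,w[...,1]-22.6)<50);
N,L,S,C=cv2.connectedComponentsWithStats(m.astype(np.uint8));print([(S[i,4],w[L==i].mean(0)) for i in range(1,N) if S[i,4]>100])
"
```

```text
clock: 49.22
eef_pos: [557.2, 16.1, 252.0]
eef_rot: [3.138, -0.0, 1.459]
wrist_force: [-0.3, -0.3, -0.1]
finger_gap: 60.1
finger_force: 0.0
clock: 49.63
eef_pos: [541.0, -40.2, 268.8]
eef_rot: [3.141, -0.0, 1.458]
wrist_force: [0.1, -0.7, -0.5]
finger_gap: 65.7
finger_force: 0.0
tcp [541.  -40.2 268.8] [ 3.141 -0.     1.458]
w13 [194.  85.] 763 ztop 147.0 circ [451.   94.8] 14.3 box [451.   94.9] [28.1 28. ] shift units [-2.25   3.375]
w13 [329. 234.] 489 ztop 147.1 circ [549.5 -45. ] 14.1 box [549.3 -45. ] [27.4 27.8] shift units [ 0.214 -0.12 ]
w13 [207. 235.] 576 ztop 147.1 circ [435.2 -33.9] 14.1 box [435.3 -34. ] [28.  27.9] shift units [-2.645  0.158]
tcp [541.  -39.6 268.5] [ 3.141 -0.     1.459]
w13b [231. 112.] 618 ztop 99.7 circ [457.9  83. ] 27.0 box [458.4  80.8] [45.4 35.7] shift units [-2.078  3.065]
w13b [219. 163.] 645 ztop 96.8 circ [444.8  28.1] 25.9 box [445.4  28.2] [50.4 51.2] shift units [-2.404  1.694]
w13b [327. 165.] 448 ztop 96.9 circ [557.   15.7] 26.0 box [555.5  15.7] [48.8 51.3] shift units [0.4   1.384]
w13b [236. 210.] 562 ztop 99.7 circ [445.3 -27.9] 27.8 box [446.6 -27. ] [41.2 44.1] shift units [-2.391  0.292]
w13b [317. 208.] 424 ztop 99.8 circ [543.8 -37.4] 26.7 box [543.4 -35.7] [44.4 36.5] shift units [0.07  0.055]
tcp [541.1 -39.2 268.1] [-3.141 -0.     1.46 ]
sc13 [334. 201.] 77 ztop 147.5 circ [452.6  96.4] 15.0 box [452.6  95.7] [30.  27.2] shift units [-2.212  3.391]
sc13 [290. 244.] 82 ztop 148.6 circ [550.  -43.9] 15.3 box [550.  -43.5] [30.4 26.7] shift units [ 0.224 -0.118]
[(np.int32(1004), array([501.38192639,  23.630606  ,  79.20692256])), (np.int32(223), array([540.51243475,  17.44808598,  75.74135297]))]
```

View pics/w13.png

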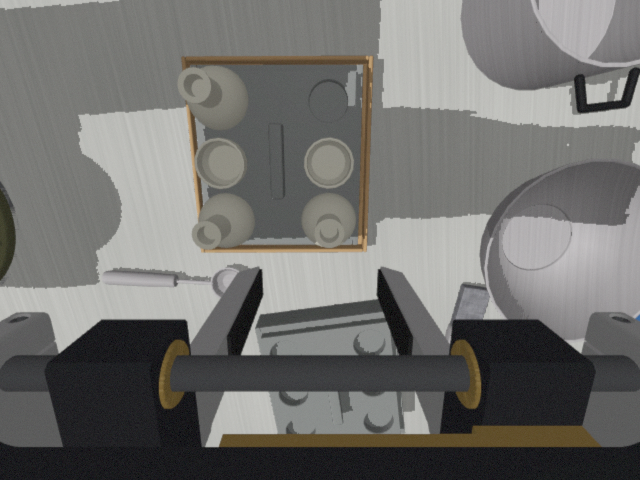

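View pics/s13.png

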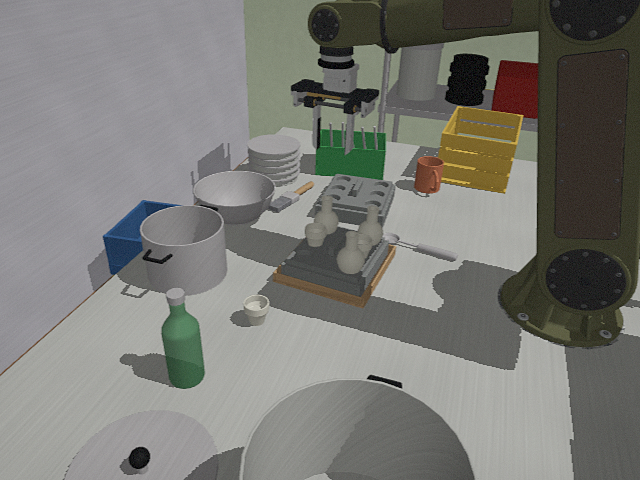

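Three flasks sit in dimples (wrist view tops at (194,85), (207,235), (329,234)), both cups are in the recesses (219,163) and (327,163), and the lowest cup and bottle are unmoved. All heights match, so I am handing in.

```bash
python3 -c "
from cell import *
print(sign_off())"
```

```text
the job is handed in; nothing more can be done
None
```

The sake set is made up and handed in: the tray lies flat in the crate with all three flasks in dimples and both upper cups in their recesses, and by the last pictures the lower tray, lowest cup and green bottle had not moved; sign-off returned no verdict.

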